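# Clear the sugar pot off the stand and hold the spring-closed pod drawer open at the clip

## Robot

A 6-joint arm with a two-finger parallel gripper is mounted at the origin on the work surface; the furniture and walls round the work are solid. World frame = base frame: x ahead of the robot, y to its left, z up, the work surface at z = 0. Lengths are in m, angles in rad, forces in N, time in s.
With the tool pointing down it reaches from about 0.3 to 0.875 m from the base axis. Payload 6.4 kg.
Tool frame: the origin (TCP) lies at the centre of the arm's flange, where the gripper is bolted on; the fingertips stand 173 mm ahead of it and the grasp point (between the pads) lies 155 mm ahead of it; z points along the fingers, y is the line along which they close (so a half turn about z gives the same grasp; the last joint's range is limited). The gripper opens to 85 mm and grips with 20 to 120 N. Pads are 22 mm wide; open, the fingers measure 114 mm over their backs; the gripper's body (76 mm by 85 mm) begins 54 mm behind the grasp point. The pads swing forward as they close: fully open they stand 13 mm farther back than shut.
Start: joints at [-1.555, 0.181, 1.607, -0, 1.354, -0.206], TCP at [0.127, -0.561, 0.405] pointing down, gripper open.
Joint ranges: [-2.99, 2.99], [-0.89, 2.07], [0.3, 2.58], [-1.14, 4.28], [0, 2.63], [-3.12, 3.12]. Speed limits (rad/s): [2.57, 2.57, 3.01, 3.14, 3.14, 3.14].

## Interface

Orientations are given as a unit quaternion [w, x, y, z].
In Python, from bench import get_obs, camera, get_calibration, hand_in gives the robot as it stands. The module is installed in compiled form; this text tells all that it offers.
- The arm moves only by the tool drive_tool, never from a script. Its argument "increments" is a list of rows, each a list of 2 entries, a list of its own where there are three numbers: the shift along the tool's x, y, z normalised to -1 to 1, where 1 is 250 mm, then the turn about the tool's z normalised to -1 to 1, where 1 is 90 degrees. A call has exactly 8 rows; each row is the pose to reach, as a shift and turn from the pose commanded when the call began, along the tool's axes at that moment; what a row does not reach only later rows make up. A row lasts 1/8 s, in which the tool goes at most 62.5 mm and 10.7 degrees, less where a joint would pass 70% of its speed; a pose out of reach is approached as far as the arm can. A call with a number of a shift or a turn outside -1 to 1 is refused whole. A call with a gripper value outside its range is refused whole. "claw" is the closure, from 0 (fully open) to 1 (shut), set as the call begins (left out, the last holds). The fingers move at their own pace and stop on an object; the grip force is fixed at half the most. Time passes only in rows, so rows that repeat a pose let the fingers close, or fill a call up. It gives the time, the measured TCP pose, the force and the opening at its end, in the units of the state.
- get_obs(): the state, without advancing time (a new reading comes with each control period).
- camera(name): name is "scene" or "top" or "wrist"; returns the picture (384x512x3 uint8, blue, green, red); there is no depth.
- get_calibration(name): a dict with "K" (3x3 intrinsics, pixels), "k1" (the pictures are not rectified: a ray, as slopes to the right and down, at radius r is drawn at 1 + k1 r^2 times it, then the intrinsics apply), "origin" and "orientation" of the camera in the world. Camera axes: x right, y down, z forward; pixel columns grow to the right and rows downward; lengths in m; the calibration is good to about 2 mm. A picture is of the moment at which its call begins: read the wrist's pose just before it. get_calibration takes no time and is no camera call; for the wrist camera it gives the pose at the moment of the call.
- hand_in(): hands the job in, once; it reports no verdict.
The state is a dict: "time_s": time; "q": joint angles; "dq": joint speeds; "joint_efforts": joint torques, N m; "eef_pos": TCP position; "eef_rot": TCP orientation; "wrist_force": force on the tool from outside, world axes, zero at the start; "torque": the same for the moment, N m; "opening": opening from 0.0 (shut) to 1.0 (fully open).
Only numpy, scipy, OpenCV 4.12 (cv2) and the standard library are available. Lean on these libraries where they do the work, as an engineer would, in place of code of your own. Each camera call takes 0.05 s, during which the arm holds its last target. There are 200 camera calls.

## Task

The lidded sugar pot is standing in the way of the coffee-pod drawer: lift it off the box's stand and set it upright in the middle of the cork coaster. Then pull the spring-closed drawer out by its handle until its pointer is level with the clip on the side rail, and keep holding it there so that I can refill it; finish still holding the drawer, for it shuts by itself when let go. Leave the clip and the other things where they are.

Things in the scene. Friction and masses are not known exactly. Their poses are not given: they have to be found in the camera images.
- pod_box: Fixed dark wooden coffee-pod box, 134 x 108 x 92 mm high. Origin: centre of the housing's underside, on the worktop; its own -x points out of the front, the way the drawer pulls. A low foot, 104 mm wide, its grooved steel top 16 mm up, runs to 226 mm in front of the origin: the stand. A gauge rail (8 mm square, top 68 mm up) runs along the drawer's path 66 mm to the box's +y side.
- pod_drawer: Steel drawer of the pod box; slides straight out along the box's own -x, up to 105 mm. A spring always pulls it shut: 2.8 N closed plus 0.07 N per mm (about 8 N at 75 mm out). Its frame coincides with the box's when shut. Note: a fixed corner shelf hangs over the right rear of the worktop (x 0.50 to 0.82, y below -0.29), underside 0.535 m up: keep wrists clear of it.
- drawer_grip (a point): Middle of the drawer's handle bar; moves with the drawer. Dark level bar, 12 x 12 mm thick, 70 mm long along the box's y, 92 mm above the worktop (level with the housing's top), with 40 mm free between it and the drawer front. Two arms carry it, 48 mm free between them; nothing lies under the bar's middle down to the stand. Axes as the box's.
- pointer (a point): Tip of the small pointer (3 mm thick) that sticks out sideways from the drawer front towards the rail, 76 mm above the worktop; moves with the drawer. Axes as the box's.
- clip_mark (a point): Edge of the clip's upright fin (3 mm thick) on the rail, facing the pointer's path, at the pointer's height. The clip is found at 45 to 80 mm of drawer travel and stays put by friction. The drawer is at the mark when pointer and fin lie equally far along the box's x. Axes as the box's.
- pot: Lidded steel sugar pot, 80 mm across (foot 66 mm), loose, about 0.3 kg (0.21 to 0.42). Lid top 82 mm above its underside, with a fixed bow handle above it, 122 mm high in all. Origin: centre of its underside, z up; x runs along the handle bar. It starts upright on the stand, right in front of the drawer handle.
- pot_grip (a point): Middle of the pot's wooden handle bar, 116 mm above the pot's underside, right over its centre. The bar is level, 60 mm long along the pot's x, 12 x 12 mm thick, with 28 mm of free space between it and the lid knob; grip it from above across its thickness.
- coaster: Loose round cork coaster, 92 mm across, 9 mm thick, lying flat on the worktop at the robot's left. Origin: centre of its underside.
- salt_shaker: Bystander: salt shaker, 44 mm across, 90 mm high. Origin: centre of its underside.
- tumbler: Bystander: clear drinking glass, 76 mm across, 86 mm high. Origin: centre of its underside.
Not all that is in view belongs to the job. What is shaped like the pot but blue is not meant.

How it is judged:
By the outcome, as a careful person would: the job done as asked, in the order asked, and still so for the second after the job is handed in, while the arm keeps its last pose, push and grip.
It also fails if it takes over 58 s, if anything falls off the work surface, if the arm or the gripper's body presses on something with over 40 N, if the wrist force passes 120 N, or if a joint passes its speed limit or range.

## Working session

There is one attempt and no reset: what is moved stays moved. The work goes in short steps, Python scripts to look and compute and a tool call to move; the robot and the scene stay as the last step left them, time stands still between calls to the robot, and variables do not carry over. Pictures are saved under pics/ and viewed, on a budget of 10 in all, crops included, one or two more only if the job needs it, and the job is handed in when it is done.

Besides the shell and the picture viewer there is one more tool, called after "Call:" by a JSON object that holds its "method" and its "body". drive_tool: Moves the arm, as the interface text tells. Its arguments: {"type":"object","properties":{"increments":{"type":"array","items":{"type":"array"}},"claw":{"type":"number"}},"required":["increments"]}

```bash
mkdir -p pics; cat > h.py <<'E'
import numpy as np, cv2
from scipy.spatial.transform import Rotation as R
from bench import *
def cam(name):
    c=get_calibration(name); q=c["orientation"]
    q=np.array(q)
    M=R.from_quat([q[1],q[2],q[3],q[0]]).as_matrix() if q.size==4 else q
    return np.array(c["K"]),c["k1"],np.array(c["origin"]),M
def ray(c,u,v):
    K,k1,o,M=c
    p=cv2.undistortPoints(np.array([[[u,v]]],float),K,np.array([k1,0,0,0,0.])).ravel()
    return o,M@np.array([p[0],p[1],1])
def atz(c,u,v,z):
    o,d=ray(c,u,v); return o+d*(z-o[2])/d[2]
def proj(c,P):
    K,k1,o,M=c
    r=M.T@(np.array(P,float)-o); s=r[:2]/r[2]; s=s*(1+k1*(s@s)); return K[:2,:2]@s+K[:2,2]
E
python3 - <<'E'
from h import *
o=get_obs(); print(o)
for n in("scene","top","wrist"):
    print(n,get_calibration(n)); 
for n in("scene","top"): cv2.imwrite(f"pics/{n}1.png",cv2.resize(camera(n),(800,600),interpolation=cv2.INTER_CUBIC))
E
```

```text
{'time_s': 0.0, 'q': array([-1.55531667e+00,  1.81528538e-01,  1.60804155e+00,  2.18441712e-06,
        1.35381076e+00, -2.06274967e-01]), 'dq': array([ 0.00030593,  0.00065196, -0.00044512, -0.00185412,  0.00180752,
        0.00033662]), 'joint_efforts': array([-2.40265044e-04, -4.44875407e+01, -3.51336086e+01, -1.61627950e-04,
        9.09536815e-03, -1.95180252e-05]), 'eef_pos': array([ 0.12649362, -0.56063888,  0.40377471]), 'eef_rot': array([-8.89928763e-04,  9.93859034e-01,  1.10649991e-01,  8.62268561e-05]), 'wrist_force': array([-0.67105895, -0.21618163,  0.29409587]), 'torque': array([0.0123949 , 0.02448751, 0.04109448]), 'opening': 0.9987927678418916}
scene {'K': array([[479.71069669,   0.        , 264.10150082],
       [  0.        , 479.71069669, 196.69748635],
       [  0.        ,   0.        ,   1.        ]]), 'k1': -0.1760899329952271, 'origin': array([-0.16655682, -1.27792223,  0.67733505]), 'orientation': array([-0.51801444,  0.81359037, -0.22493777,  0.13832841])}
top {'K': array([[402.09863306,   0.        , 254.50751668],
       [  0.        , 402.09863306, 191.25953872],
       [  0.        ,   0.        ,   1.        ]]), 'k1': -0.14653507809673763, 'origin': array([ 0.34102732, -0.20515818,  1.34320113]), 'orientation': array([-0.02618525,  0.71561684, -0.69724774,  0.03244156])}
wrist {'K': array([[283.60244155,   0.        , 261.63695291],
       [  0.        , 283.60244155, 195.77538729],
       [  0.        ,   0.        ,   1.        ]]), 'k1': 0.0033784508604795056, 'origin': array([ 0.20104863, -0.54490632,  0.3741857 ]), 'orientation': array([ 0.11857517,  0.7719963 , -0.61711644, -0.09554548])}
```

View pics/scene1.png

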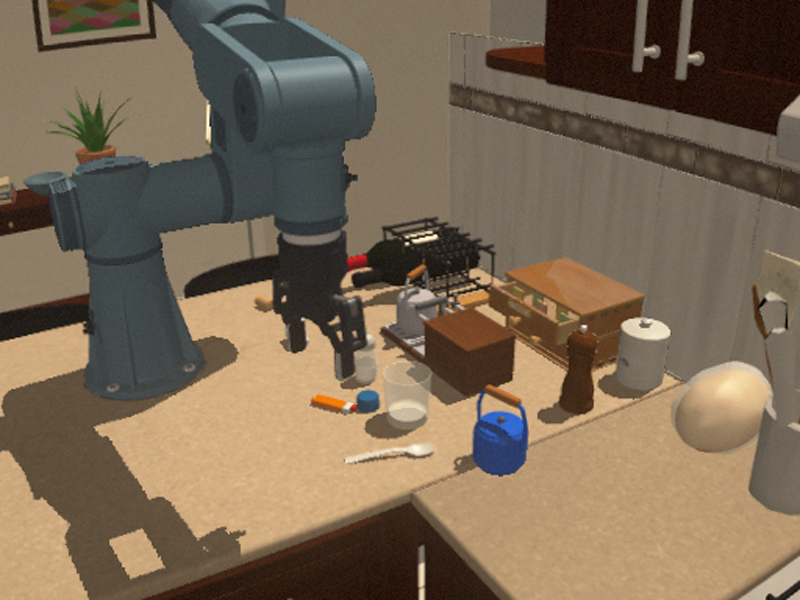

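View pics/top1.png

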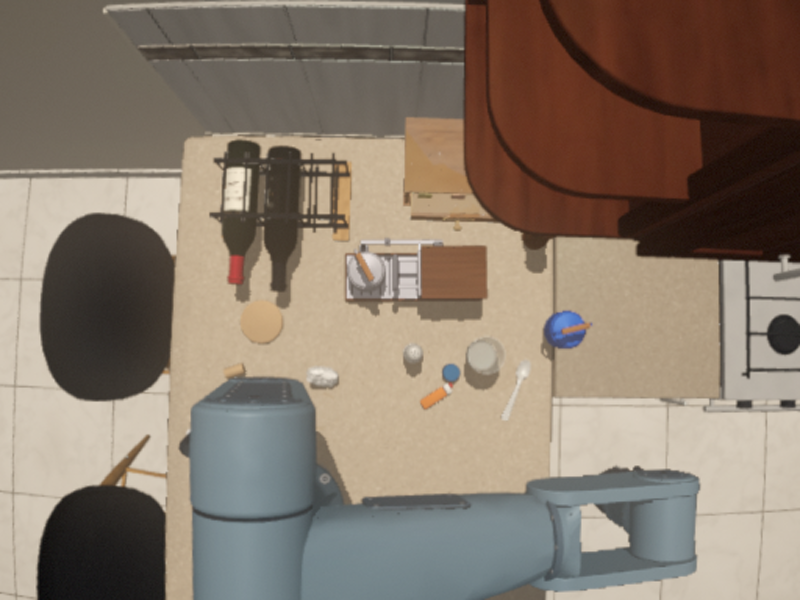

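```bash
python3 - <<'E'
from h import *
im=camera("top"); c=im[148:200,214:318]
cv2.imwrite("pics/top2.png",cv2.resize(c,None,fx=7.5,fy=7.5,interpolation=cv2.INTER_CUBIC))
C=cam("top")
s=.64
for n,u,v,z in [("coaster",262,321.5,.009),("potA",357,255,.138),("potB",374,282,.138),("box1",420,247,.092),("box2",486,246,.092),("box3",487,299,.092),("box4",420,300,.092),("shaker",413,353,.09),("tumbler",485,355,.086)]:
    print(n,atz(C,u*s,v*s,z).round(3))
E
```

```text
coaster [0.396 0.073 0.009]
potA [ 0.524 -0.134  0.138]
potB [ 0.473 -0.168  0.138]
box1 [ 0.551 -0.257  0.092]
box2 [ 0.557 -0.391  0.092]
box3 [ 0.45  -0.394  0.092]
box4 [ 0.444 -0.26   0.092]
shaker [ 0.338 -0.248  0.09 ]
tumbler [ 0.337 -0.393  0.086]
```

View pics/top2.png

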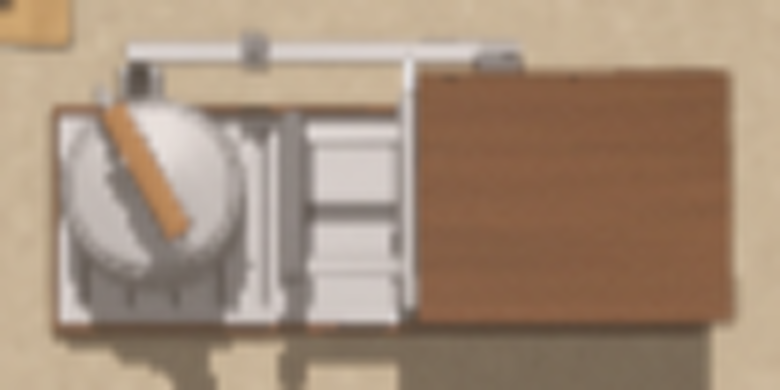

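```bash
python3 - <<'E'
from h import *
C=cam("top")
def f(u,v,z): return atz(C,214+(u+.5)/7.5-.5,148+(v+.5)/7.5-.5,z)
P={n:f(u,v,z) for n,u,v,z in [("potA",112,105,.138),("potB",180,235,.138),("b1",418,75,.092),("b2",728,72,.092),("b3",732,322,.092),("b4",418,325,.092),("bar",291,198,.098),("barT",291,112,.098),("barB",291,288,.098),("clip",255,52,.08),("pointer",409,58,.078),("s1",55,108,.016),("s2",55,328,.016)]}
for n in P: print(n,P[n].round(4))
d=P["potA"]-P["potB"]; print("pot",(P["potA"]+P["potB"])/2,np.linalg.norm(d),np.degrees(np.arctan2(d[1],d[0])))
o,_,c0,M=C
for n in ("b1","b4"):pass
ax=(P["b1"]+P["b4"]-P["b2"]-P["b3"])/2; print("out dir",ax/np.linalg.norm(ax),np.degrees(np.arctan2(ax[1],ax[0])),np.linalg.norm(ax))
ctr=sum(P[k] for k in("b1","b2","b3","b4"))/4; u=ax/np.linalg.norm(ax)
print("ctr",ctr); 
for k in("bar","clip","pointer","s1","s2"): print(k,"out",(P[k]-ctr)@u)
s=get_obs(); q=s["eef_rot"]; print(R.from_quat([q[1],q[2],q[3],q[0]]).as_matrix().round(3))
E
```

```text
potA [ 0.5295 -0.1335  0.138 ]
potB [ 0.4774 -0.1625  0.138 ]
b1 [ 0.5528 -0.2588  0.092 ]
b2 [ 0.558  -0.3895  0.092 ]
b3 [ 0.4523 -0.3925  0.092 ]
b4 [ 0.4475 -0.2611  0.092 ]
bar [ 0.4986 -0.2068  0.098 ]
barT [ 0.5347 -0.2059  0.098 ]
barB [ 0.461  -0.2078  0.098 ]
clip [ 0.5629 -0.1899  0.08  ]
pointer [ 0.5624 -0.2554  0.078 ]
s1 [ 0.5466 -0.1009  0.016 ]
s2 [ 0.4484 -0.1042  0.016 ]
pot [ 0.50342522 -0.14800749  0.138     ] 0.059634903280824755 29.128268569476877
out dir [-0.03762309  0.999292    0.        ] 92.15615338720104 0.1311951287271616
ctr [ 0.50265163 -0.32546888  0.092     ]
bar out 0.11874053100089146
clip out 0.13317767442420236
pointer out 0.06779992311888307
s1 out 0.2227391796463237
s2 out 0.22315478970019556
[[ 0.975  0.22  -0.   ]
 [ 0.22  -0.975  0.001]
 [ 0.    -0.001 -1.   ]]
```

Call:
{"method": "drive_tool", "body": {"increments": [[[0.11, -0.08, 0], 0], [[0.23, -0.16, 0], 0], [[0.34, -0.24, 0], 0], [[0.46, -0.32, 0], 0], [[0.57, -0.4, 0], 0], [[0.69, -0.48, 0], 0], [[0.8, -0.56, 0], 0], [[0.916, -0.639, 0], 0]], "claw": 0}}

```text
time_s: 1.15
eef_pos: [0.3153, -0.3537, 0.4045]
eef_rot: [-0.0, 0.994, 0.111, -0.0]
wrist_force: [0.3, 0.1, 0.1]
opening: 1.001
```

Call:
{"method": "drive_tool", "body": {"increments": [[[0.11, -0.08, 0], -0.03], [[0.23, -0.16, 0], -0.06], [[0.34, -0.24, 0], -0.09], [[0.46, -0.32, 0], -0.12], [[0.57, -0.4, 0], -0.15], [[0.69, -0.48, 0], -0.182], [[0.8, -0.56, 0], -0.182], [[0.916, -0.639, 0], -0.182]]}}

```text
time_s: 2.15
eef_pos: [0.5036, -0.1475, 0.4045]
eef_rot: [-0.0, 0.968, 0.251, -0.0]
wrist_force: [0.6, -0.6, -0.6]
opening: 0.999
```

```bash
python3 - <<'E'
from h import *
im=None
o=get_obs();C=cam("wrist");im=camera("wrist"); print(o["eef_pos"],o["q"],o["wrist_force"])
np.savez("w1.npz",*C)
cv2.imwrite("pics/w1.png",cv2.resize(im,(800,600),interpolation=cv2.INTER_CUBIC))
for n,p in [("pot",(.5034,-.148,.138)),("coaster",(.396,.073,.009)),("clip",(.563,-.19,.08))]: print(n,proj(C,p)*800/512)
E
```

```text
[ 0.50355761 -0.14749149  0.40445846] [-5.11341465e-01  6.84128021e-02  1.73253637e+00 -7.75862249e-05
  1.34107070e+00  5.51752688e-01] [ 0.6120012  -0.56862774 -0.56732166]
pot [407.97149551 308.17012628]
coaster [111.99552352 244.78070245]
clip [506.92056842 236.05793499]
```

View pics/w1.png

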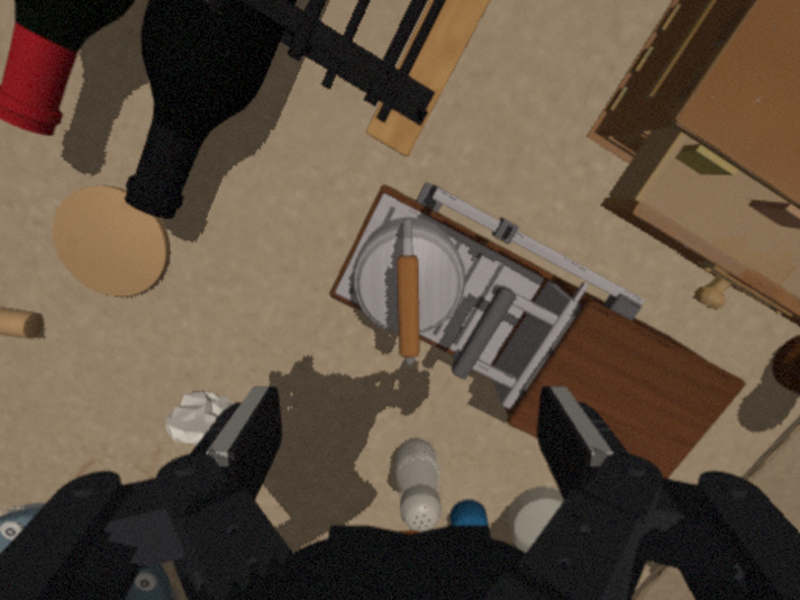

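```bash
python3 - <<'E'
from h import *
T=cam("top"); W=cam("wrist"); s=.64
def tri(a,b):
    o1,d1=ray(T,*[x*s for x in a]); o2,d2=ray(W,*[x*s for x in b])
    A=np.c_[d1,-d2]; t=np.linalg.lstsq(A,o2-o1,rcond=None)[0]
    p,q=o1+d1*t[0],o2+d2*t[1]; return (p+q)/2,np.linalg.norm(p-q)
for n,a,b in [("neck",(278,290),(155,210)),("red",(237,283),(30,130))]: print(n,tri(a,b))
for n,u,v,z in [("coaster",111.5,241,.009),("bar",483,333,.098),("clip",506,230,.08),("pointer",584,288,.078),("potA",408,256,.138),("potB",409,357,.138),("boxcorner",743,381,.092),("bc2",509,423,.092)]:
    print(n,atz(W,u*s,v*s,z).round(4))
E
```

```text
neck (array([0.45987481, 0.03217297, 0.05867139]), np.float64(0.0006168893191237761))
red (array([0.47157152, 0.11674909, 0.06590392]), np.float64(0.0006307002976807659))
coaster [0.4008 0.0775 0.009 ]
bar [ 0.5036 -0.2035  0.098 ]
clip [ 0.5685 -0.1842  0.08  ]
pointer [ 0.5611 -0.2538  0.078 ]
potA [ 0.5315 -0.1307  0.138 ]
potB [ 0.4798 -0.1602  0.138 ]
boxcorner [ 0.5609 -0.3848  0.092 ]
bc2 [ 0.4518 -0.2594  0.092 ]
```

Call:
{"method": "drive_tool", "body": {"increments": [[[0, 0, 0.06], 0], [[0, 0, 0.13], 0], [[0, 0, 0.2], 0], [[0, 0, 0.27], 0], [[0, 0, 0.34], 0], [[0, 0, 0.4], 0], [[0, 0, 0.44], 0], [[0, 0, 0.465], 0]]}}

```text
time_s: 3.2
eef_pos: [0.503, -0.1485, 0.2879]
eef_rot: [-0.0, 0.968, 0.251, -0.0]
wrist_force: [0.4, -0.3, -0.3]
opening: 1.001
```

Call:
{"method": "drive_tool", "body": {"increments": [[[0, 0, 0], 0], [[0, 0, 0], 0], [[0, 0, 0], 0], [[0, 0, 0], 0], [[0, 0, 0], 0], [[0, 0, 0], 0], [[0, 0, 0], 0], [[0, 0, 0], 0]], "claw": 1}}

```text
time_s: 4.2
eef_pos: [0.5032, -0.1484, 0.2889]
eef_rot: [0.0, 0.968, 0.251, 0.0]
wrist_force: [-1.0, 2.9, 5.0]
opening: 0.127
```

Call:
{"method": "drive_tool", "body": {"increments": [[[0, 0, -0.04], 0], [[0, 0, -0.1], 0], [[0, 0, -0.16], 0], [[0, 0, -0.22], 0], [[0, 0, -0.28], 0], [[0, 0, -0.33], 0], [[0, 0, -0.36], 0], [[0, 0, -0.37], 0]]}}

```text
time_s: 5.2
eef_pos: [0.503, -0.1485, 0.3814]
eef_rot: [0.0, 0.968, 0.251, 0.0]
wrist_force: [0.7, 0.5, -3.6]
opening: 0.124
```

```bash
python3 - <<'E'
from h import *
o=get_obs(); q=o["eef_rot"]; M=R.from_quat([q[1],q[2],q[3],q[0]]).as_matrix()
print(o["wrist_force"],o["torque"],o["opening"])
d=np.array([.3975,.074,o["eef_pos"][2]])-o["eef_pos"]; print(d,(M.T@d)/.25)
E
```

```text
[ 0.66427735  0.52475127 -3.63960574] [ 0.0011656  -0.0364237  -0.02107592] 0.12434798710290103
[-0.10554905  0.22253676  0.        ] [ 6.37981141e-02 -9.83128144e-01 -4.79077810e-04]
```

Lifted (about 0.37 kg). Carry it over the coaster and look before lowering.

Call:
{"method": "drive_tool", "body": {"increments": [[[0.005, -0.07, 0], 0], [[0.015, -0.2, 0], 0], [[0.025, -0.36, 0], 0], [[0.035, -0.53, 0], 0], [[0.045, -0.7, 0], 0], [[0.055, -0.85, 0], 0], [[0.062, -0.95, 0], 0], [[0.064, -0.983, 0], 0]]}}

```text
time_s: 6.2
eef_pos: [0.3961, 0.0756, 0.3803]
eef_rot: [-0.0, 0.968, 0.252, -0.001]
wrist_force: [1.0, -0.7, -4.1]
opening: 0.126
```

```bash
python3 - <<'E'
from h import *
o=get_obs();print(o["eef_pos"],o["wrist_force"],o["torque"])
C=cam("wrist");w=camera("wrist");t=camera("top");s=camera("scene")
a=cv2.resize(w[90:290,120:400],(800,571),interpolation=cv2.INTER_CUBIC); cv2.imwrite("pics/w2.png",a)
S=cam("scene");T=cam("top")
for n,p in [("coaster",(.3985,.075,.009))]: print(proj(C,p),proj(S,p),proj(T,p))
E
```

```text
[0.39606747 0.07556992 0.38032241] [ 0.99174233 -0.68960383 -4.12982371] [-0.01037005  0.00458408  0.0505552 ]
[262.48550838 169.11083477] [205.0119375  193.45506343] [167.06121829 204.96369098]
```

View pics/w2.png

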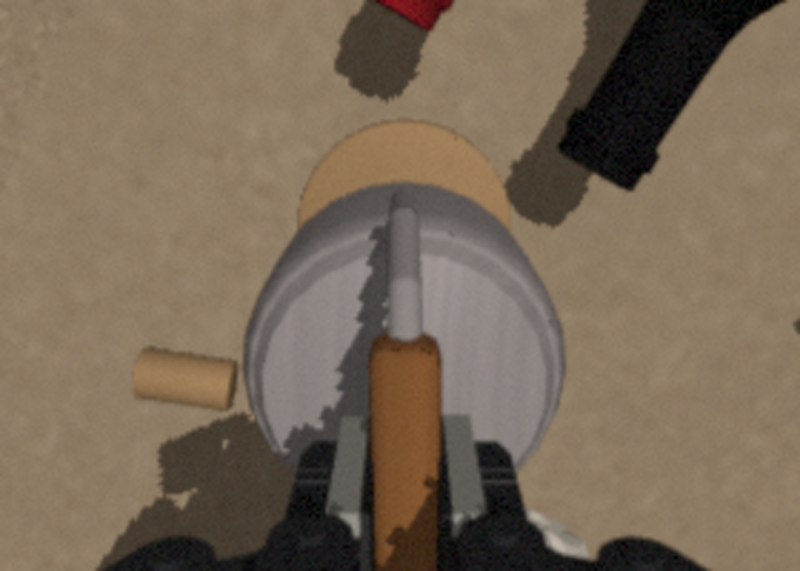

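```bash
python3 - <<'E'
from h import *
from scipy.optimize import least_squares
C=cam("wrist"); o=get_obs(); q=o["eef_rot"]; M=R.from_quat([q[1],q[2],q[3],q[0]]).as_matrix()
g=lambda u,v:(120+(u+.5)*.35-.5,90+(v+.5)*.35-.5)
pts=np.array([atz(C,*g(*p),.009)[:2] for p in [(300,210),(328,155),(403,121),(482,155),(510,210)]])
f=least_squares(lambda c:np.hypot(*(pts-c).T)-.046,[.4,.075]); print("coaster",f.x,f.fun.round(4))
# pot: bar end and body widest edges (mid-plane)
e=atz(C,*g(405,338),o["eef_pos"][2]-.155+.006)-o["eef_pos"]; print("bar end in tool",(M.T@e)[:2])
for p in [(246,350),(563,350)]:
    print((M.T@(atz(C,*g(*p),o["eef_pos"][2]-.155-.116+.06)-o["eef_pos"]))[:2])
d=np.r_[f.x,o["eef_pos"][2]]-o["eef_pos"]; print("tool shift to go mm",(M.T@d)*1000, o["eef_pos"])
E
```

```text
coaster [0.39794224 0.0734701 ] [-0.0002 -0.0002  0.0004 -0.0002 -0.0002]
bar end in tool [0.03242788 0.00073631]
[ 0.00680393 -0.0372834 ]
[0.00679074 0.03850822]
tool shift to go mm [1.94695302e-01 8.11726970e-01 1.99626634e-04] [0.39737701 0.07408437 0.38080135]
```

Call:
{"method": "drive_tool", "body": {"increments": [[[-0.004, 0.003, 0.06], 0], [[-0.004, 0.003, 0.13], 0], [[-0.004, 0.003, 0.2], 0], [[-0.004, 0.003, 0.27], 0], [[-0.004, 0.003, 0.33], 0], [[-0.004, 0.003, 0.365], 0], [[-0.004, 0.003, 0.385], 0], [[-0.004, 0.003, 0.39], 0]]}}

```text
time_s: 7.35
eef_pos: [0.3971, 0.0727, 0.2832]
eef_rot: [-0.0, 0.968, 0.251, -0.0]
wrist_force: [-0.1, -0.1, -3.9]
opening: 0.129
```

Call:
{"method": "drive_tool", "body": {"increments": [[[0, 0, 0.002], 0], [[0, 0, 0.004], 0], [[0, 0, 0.006], 0], [[0, 0, 0.008], 0], [[0, 0, 0.008], 0], [[0, 0, 0.008], 0], [[0, 0, 0.008], 0], [[0, 0, 0.008], 0]]}}

```text
time_s: 8.35
eef_pos: [0.3972, 0.0729, 0.2818]
eef_rot: [0.0, 0.968, 0.251, 0.0]
wrist_force: [-1.5, 2.3, 5.5]
opening: 0.125
```

Call:
{"method": "drive_tool", "body": {"increments": [[[0, 0, 0], 0], [[0, 0, 0], 0], [[0, 0, 0], 0], [[0, 0, 0], 0], [[0, 0, 0], 0], [[0, 0, 0], 0], [[0, 0, 0], 0], [[0, 0, 0], 0]], "claw": 0}}

```text
time_s: 9.35
eef_pos: [0.397, 0.0729, 0.2815]
eef_rot: [-0.0, 0.968, 0.251, -0.0]
wrist_force: [0.1, -0.3, -0.3]
opening: 1.003
```

Call:
{"method": "drive_tool", "body": {"increments": [[[0, 0, -0.04], 0], [[0, 0, -0.1], 0], [[0, 0, -0.16], 0], [[0, 0, -0.22], 0], [[0, 0, -0.28], 0], [[0, 0, -0.34], 0], [[0, 0, -0.38], 0], [[0, 0, -0.4], 0]]}}

```text
time_s: 10.35
eef_pos: [0.3971, 0.0729, 0.3821]
eef_rot: [0.0, 0.968, 0.251, 0.0]
wrist_force: [-0.4, -0.1, 0.5]
opening: 1.002
```

```bash
python3 - <<'E'
from h import *
o=get_obs(); q=o["eef_rot"]; M=R.from_quat([q[1],q[2],q[3],q[0]]).as_matrix()
d=np.array([.500,-.206,.36])-o["eef_pos"]; print(o["eef_pos"],o["opening"],(M.T@d)/.25)
E
```

```text
[0.39708261 0.07287372 0.38211033] 1.0016795974824686 [-0.18259175  1.17490481  0.0887774 ]
```

Call:
{"method": "drive_tool", "body": {"increments": [[[-0.01, 0.06, 0], 0], [[-0.02, 0.15, 0], 0], [[-0.04, 0.25, 0], 0], [[-0.05, 0.35, 0], 0], [[-0.07, 0.45, 0], 0], [[-0.08, 0.54, 0], 0], [[-0.09, 0.62, 0], 0], [[-0.1, 0.7, 0], 0]], "claw": 0.55}}

```text
time_s: 11.35
eef_pos: [0.4605, -0.0936, 0.381]
eef_rot: [-0.0, 0.968, 0.251, -0.0]
wrist_force: [0.6, -0.1, -0.9]
opening: 0.447
```

Call:
{"method": "drive_tool", "body": {"increments": [[[-0.01, 0.08, 0], 0.05], [[-0.025, 0.16, 0], 0.1], [[-0.04, 0.24, 0], 0.15], [[-0.05, 0.32, 0], 0.2], [[-0.06, 0.39, 0], 0.25], [[-0.07, 0.44, 0.03], 0.299], [[-0.08, 0.47, 0.06], 0.299], [[-0.083, 0.475, 0.08], 0.299]]}}

```text
time_s: 12.35
eef_pos: [0.4997, -0.2065, 0.3606]
eef_rot: [-0.0, 1.0, 0.019, -0.0]
wrist_force: [0.1, -0.3, -0.3]
opening: 0.447
```

```bash
python3 - <<'E'
from h import *
o=get_obs();C=cam("wrist");im=camera("wrist"); t=camera("top")
print(o["eef_pos"],o["eef_rot"],o["opening"],o["q"])
cv2.imwrite("pics/w3.png",cv2.resize(im,(800,600),interpolation=cv2.INTER_CUBIC))
print(proj(C,(.5,-.206,.098))/.64, proj(C,(.563,-.19,.08))/.64)
E
```

```text
[ 0.49969199 -0.20652802  0.36059032] [-3.49646000e-04  9.99809696e-01  1.94998820e-02 -4.52205208e-04] 0.44741183014530367 [-6.11567874e-01  1.49215540e-01  1.73646589e+00  3.25876314e-05
  1.25705403e+00  9.20216136e-01]
[405.74624096 309.74001769] [381.05134354 189.26373347]
```

View pics/w3.png

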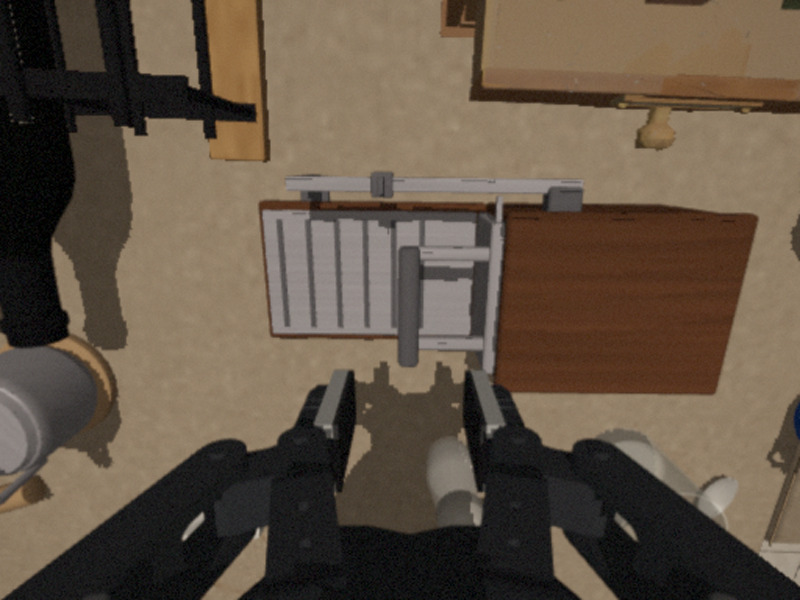

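Call:
{"method": "drive_tool", "body": {"increments": [[[0, 0.008, 0.05], 0], [[0, 0.008, 0.12], 0], [[0, 0.008, 0.19], 0], [[0, 0.008, 0.26], 0], [[0, 0.008, 0.33], 0], [[0, 0.008, 0.39], 0], [[0, 0.008, 0.43], 0], [[0, 0.008, 0.453], 0]]}}

```text
time_s: 13.45
eef_pos: [0.4999, -0.2081, 0.2475]
eef_rot: [-0.0, 1.0, 0.019, -0.0]
wrist_force: [-0.2, 0.2, 0.6]
opening: 0.45
```

Call:
{"method": "drive_tool", "body": {"increments": [[[0, 0, 0], 0], [[0, 0, 0], 0], [[0, 0, 0], 0], [[0, 0, 0], 0], [[0, 0, 0], 0], [[0, 0, 0], 0], [[0, 0, 0], 0], [[0, 0, 0], 0]], "claw": 1}}

```text
time_s: 14.45
eef_pos: [0.4999, -0.2065, 0.2485]
eef_rot: [-0.002, 1.0, 0.019, -0.0]
wrist_force: [-0.1, 9.0, 2.2]
opening: 0.126
```

```bash
python3 - <<'E'
from h import *
o=get_obs();C=cam("wrist");im=camera("wrist")
print(o["eef_pos"],o["wrist_force"],o["torque"],o["opening"])
cv2.imwrite("pics/w4full.png",im)
print(proj(C,(.563,-.19,.08)),proj(C,(.562,-.255,.078)))
cv2.imwrite("pics/w4.png",cv2.resize(im[0:190,120:400],(800,543),interpolation=cv2.INTER_CUBIC))
E
```

```text
[ 0.49993858 -0.20651912  0.24849043] [-0.10541931  9.00598417  2.1869823 ] [ 1.27910255  0.00379539 -0.22617304] 0.12618618212778046
[230.67852649 133.95981577] [363.75841785 140.77387168]
```

View pics/w4.png

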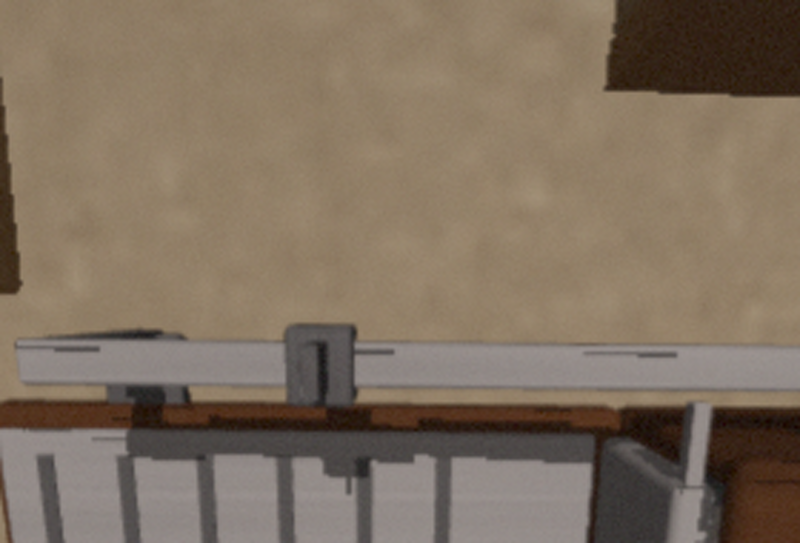

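Call:
{"method": "drive_tool", "body": {"increments": [[[0, -0.02, 0], 0], [[0, -0.055, 0], 0], [[0, -0.095, 0], 0], [[0, -0.135, 0], 0], [[0, -0.175, 0], 0], [[0, -0.21, 0], 0], [[0, -0.24, 0], 0], [[0, -0.256, 0], 0]]}}

```text
time_s: 15.5
eef_pos: [0.4979, -0.1439, 0.2485]
eef_rot: [0.001, 1.0, 0.019, 0.001]
wrist_force: [2.0, -6.4, -5.6]
opening: 0.125
```

Call:
{"method": "drive_tool", "body": {"increments": [[[0, 0, 0], 0], [[0, 0, 0], 0], [[0, 0, 0], 0], [[0, 0, 0], 0], [[0, 0, 0], 0], [[0, 0, 0], 0], [[0, 0, 0], 0], [[0, 0, 0], 0]]}}

```text
time_s: 16.5
eef_pos: [0.4979, -0.1443, 0.2485]
eef_rot: [0.001, 1.0, 0.019, 0.001]
wrist_force: [2.5, -7.8, -5.9]
opening: 0.129
```

```bash
python3 - <<'E'
from h import *
o=get_obs();C=cam("wrist");im=camera("wrist")
print(o["eef_pos"],o["wrist_force"],o["torque"],o["opening"])
a=im[95:185,290:410]
cv2.imwrite("pics/w5full.png",im)
cv2.imwrite("pics/w5.png",cv2.resize(a,(800,600),interpolation=cv2.INTER_CUBIC))
E
```

```text
[ 0.49788347 -0.14431127  0.24850566] [ 2.47685863 -7.79434947 -5.8967721 ] [-1.04237126 -0.32267168 -0.24927765] 0.12883884146314029
```

View pics/w5.png

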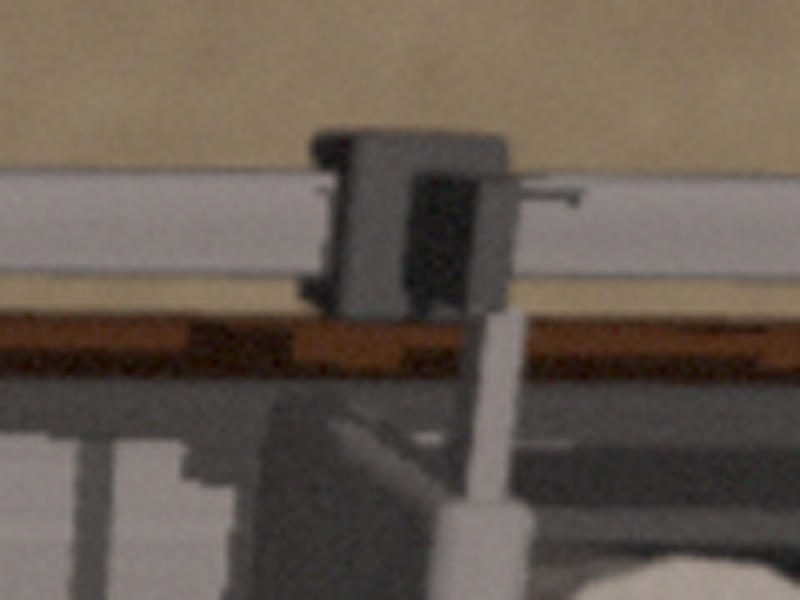

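```bash
cat > t.py <<'E'
from h import *
from scipy.optimize import least_squares
def rot(q): return R.from_quat([q[1],q[2],q[3],q[0]]).as_matrix()
o=get_obs();C5=cam("wrist"); M=rot(o["eef_rot"]); print(o["eef_pos"],o["eef_rot"])
oc=M.T@(C5[2]-o["eef_pos"]); Mc=M.T@C5[3]
p4=np.array([0.49993858,-0.20651912,0.24849043])
def mk(r):
    Q=M@R.from_rotvec(r).as_matrix(); return C5[0],C5[1],p4+Q@oc,Q@Mc
f=least_squares(lambda r:np.r_[proj(mk(r),(.563,-.19,.08))-[230.67852649,133.95981577],proj(mk(r),(.562,-.255,.078))-[363.75841785,140.77387168]],[0,0,0])
print("rot",f.x,f.fun.round(3)); C4=mk(f.x)
a=cv2.imread("pics/w4full.png",0).astype(int);b=cv2.imread("pics/w5full.png",0).astype(int)
for r in(118,121,124,127): print("w4",r,"222:",a[r,222:246])
for r in(121,125,129,133,137): print("w5",r,"350:",b[r,350:374])
for r in(144,148,152): print("w5p",r,"356:",b[r,356:374])
for r in(142,146): print("w4p",r,"354:",a[r,354:376])
import pickle; pickle.dump((C4,C5),open("c.pkl","wb"))
E
python3 t.py
```

```text
[ 0.49788837 -0.14430773  0.24851698] [9.48128239e-04 9.99817829e-01 1.90423504e-02 8.93388886e-04]
rot [ 0.00540706 -0.00177142  0.00042063] [-0.005  0.     0.005  0.001]
w4 118 222: [ 91  82  89  88  89  87  88  86  88  79  83  84  87  85  85  89  91  88
  87  88  73  54  79 120]
w4 121 222: [ 91  87  81  81  78  77  82  78  72  45  35  32  56  82  87  87  88  88
  89  85  76  64 125 133]
w4 124 222: [ 87  86  84  80  85  88  86  84  78  43  28  30  52  79  88  85  87  90
  87  82  73  60 114 125]
w4 127 222: [ 83  84  74  77  85  86  85  90  81  48  28  38  53  78  85  86  87  87
  84  83  74  69 126 135]
w5 121 350: [ 73  67  47  44  38  39  37  40  49  46  55  54  56  59  60  60  67  76
  83  90  92  95 108 116]
w5 125 350: [ 72  55  28  32  23  27  29  23  27  25  32  49  70  76  81  74  76  81
 109 119 119 118 118 118]
w5 129 350: [ 64  38  30  29  25  28  24  33  25  20  29  60  69  74  76  76  79 100
 119 125 125 126 126 125]
w5 133 350: [ 48  30  29  23  29  23  23  25  26  29  43  66  74  75  71  71  86 119
 129 129 127 127 127 127]
w5 137 350: [ 45  17  25  25  25  28  28  22  28  33  57  70  70  71  71  78  94 108
 115 115 111 112 116 114]
w5p 144 356: [ 46  50  46  49  48  51  72 117 130 132 129 131 105  69  54  47  52  45]
w5p 148 356: [ 22  19  33  45  54  61 106 130 132 130 129 125  81  44  34  30  38  34]
w5p 152 356: [ 51  49  48  51  50  68 112 129 131 127 129 106  67  49  42  44  44  45]
w4p 142 354: [ 72  70  73  72  70  70  60  55  72 122 139 141 141 139 131  97  81  81
  77  77  79  81]
w4p 146 354: [ 23  19  21  21  20  44  51  60  92 132 140 143 140 138 102  53  26  24
  20  22  28  24]
```

```bash
python3 - <<'E'
from h import *
import pickle
C4,C5=pickle.load(open("c.pkl","rb"))
def tri(a,b):
    o1,d1=ray(C4,*a); o2,d2=ray(C5,*b)
    t=np.linalg.lstsq(np.c_[d1,-d2],o2-o1,rcond=None)[0]
    p,q=o1+d1*t[0],o2+d2*t[1]; return (p+q)/2,np.linalg.norm(p-q)
u=np.array([np.cos(np.radians(92.1)),np.sin(np.radians(92.1)),0])
e,r=tri((230.8,124),(367.1,127)); print("fin right top edge",e,r)
e2=atz(C5,360.8,129,e[2]); e3=atz(C5,366.9,129,e[2]); print("thick",(e2-e3)@u)
# base: left face bottom 350.7, right face bottom (w4) 234.3
for z in(.068,.07,.072,.074): print(z,(atz(C5,350.7,129,z)-atz(C4,234.3,124,z))@u)
pl,pr=[atz(C5,c,144,.0775) for c in(362.2,368.4)]; print("pointer",pl,pr,(pl-pr)@u)
fin=(e2+e3)/2; print("to go",(fin-(pl+pr)/2)@u)
pl4,pr4=[atz(C4,c,142,.0775) for c in(362.4,368.8)]; print("travel of pointer by cams",((pl+pr)/2-(pl4+pr4)/2)@u, (pl4-pr4)@u)
fin4=atz(C4,230.8,124,e[2]); print("fin-pointer from w4", (fin4+.0015*u-(pl4+pr4)/2)@u)
E
```

```text
fin right top edge [ 0.56776746 -0.1908691   0.08776885] 0.000732793045765005
thick 0.002756328704829788
0.068 0.0008692961892359368
0.07 0.001680588739382515
0.072 0.0024918812895291173
0.074 0.0033031738396757234
pointer [ 0.55861809 -0.19345948  0.0775    ] [ 0.55873291 -0.19652567  0.0775    ] 0.0030683363516499943
to go 0.005154042835657993
travel of pointer by cams 0.061233339465728426 0.0031452108011514324
fin-pointer from w4 0.06651255786555789
```

Call:
{"method": "drive_tool", "body": {"increments": [[[0, -0.003, 0], 0], [[0, -0.008, 0], 0], [[0, -0.013, 0], 0], [[0, -0.018, 0], 0], [[0, -0.021, 0], 0], [[0, -0.021, 0], 0], [[0, -0.021, 0], 0], [[0, -0.021, 0], 0]]}}

```text
time_s: 17.55
eef_pos: [0.4977, -0.1391, 0.2485]
eef_rot: [0.001, 1.0, 0.019, 0.001]
wrist_force: [3.9, -7.4, -5.8]
opening: 0.124
```

```bash
python3 - <<'E'
from h import *
o=get_obs();C=cam("wrist");im=camera("wrist")
print(o["eef_pos"],o["wrist_force"],o["opening"])
cv2.imwrite("pics/w6full.png",im)
A=cv2.resize(im[95:185,290:410],(440,330),interpolation=cv2.INTER_CUBIC)
t=camera("top"); B=cv2.resize(t[130:225,140:255],(360,297),interpolation=cv2.INTER_CUBIC)
c=np.zeros((330,800,3),np.uint8); c[:,:440]=A; c[:297,440:]=B
cv2.imwrite("pics/w6.png",c)
g=cv2.cvtColor(im,cv2.COLOR_BGR2GRAY).astype(int)
for r in(125,129,133): print("fin",r,"355:",g[r,355:385])
for r in(142,144,146,148): print("ptr",r,"355:",g[r,355:385])
E
```

```text
[ 0.49769729 -0.13913404  0.24849199] [ 3.93468576 -7.43958794 -5.83084448] 0.1235829748823718
fin 125 355: [ 79  75  78  76  75  74  58  39  29  33  26  30  26  27  34  31  27  36
  58  73  75  75  71  78  99 115 120 115  90  80]
fin 129 355: [ 74  73  78  75  74  72  47  35  34  28  32  33  27  28  28  20  32  52
  71  71  75  77  76  84 117 123 127 123 127 125]
fin 133 355: [ 75  77  76  75  71  57  35  31  25  24  31  29  24  30  20  26  23  60
  72  73  72  75  76 106 121 129 129 129 128 128]
ptr 142 355: [ 59  61  59  58  62  49  53  67 112 124  87  67  63  60  55  50  57  53
  64  61  61  57  71  81  82  83  84  82  81  80]
ptr 144 355: [ 48  51  48  48  51  48  54  72 115 124  89  65  64  61  53  47  48  51
  52  48  53  49  52  50  45  45  52  51  47  51]
ptr 146 355: [ 52  50  52  55  54  52  55  88 121 108  81  72  73  66  59  54  55  54
  53  43  53  52  55  52  56  48  50  51  56  55]
ptr 148 355: [ 50  47  40  33  44  53  59 105 128 129 129 127 124  81  41  41  37  36
  34  34  32  39  33  32  33  35  35  29  37  32]
```

View pics/w6.png

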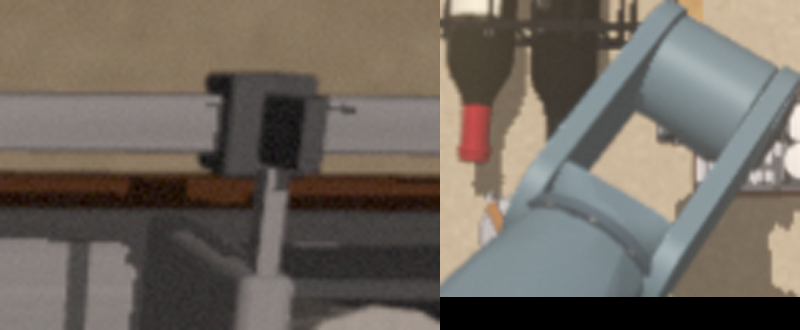

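```bash
python3 - <<'E'
from h import *
C=cam("wrist"); u=np.array([np.cos(np.radians(92.1)),np.sin(np.radians(92.1)),0])
p=[atz(C,c,148,.0775) for c in(361.6,367.9)]
for z in(.087,.0878,.0886):
    f=[atz(C,c,129,z) for c in(371.8,378.5)]; print(z,"thick",(f[0]-f[1])@u,(p[0]-p[1])@u,"to go",((f[0]+f[1])-(p[0]+p[1]))@u/2)
# fin base left face at body top .073
b=atz(C,361.2,129,.0731); print("via base", (b-.0015*u-(p[0]+p[1])/2)@u)
T=cv2.imread("pics/w6.png")
S=camera("scene"); c=S[150:260,215:345]; cv2.imwrite("pics/s2.png",cv2.resize(c,(780,660))[:600])
E
```

```text
0.087 thick 0.003045458182375951 0.003131525338168199 to go -0.0003078682325467248
0.0878 thick 0.003027006334748482 0.003131525338168199 to go 6.895575470540233e-06
0.0886 thick 0.003008554487120986 0.003131525338168199 to go 0.0003216593834878012
via base -0.0002680983330191269
```

View pics/s2.png

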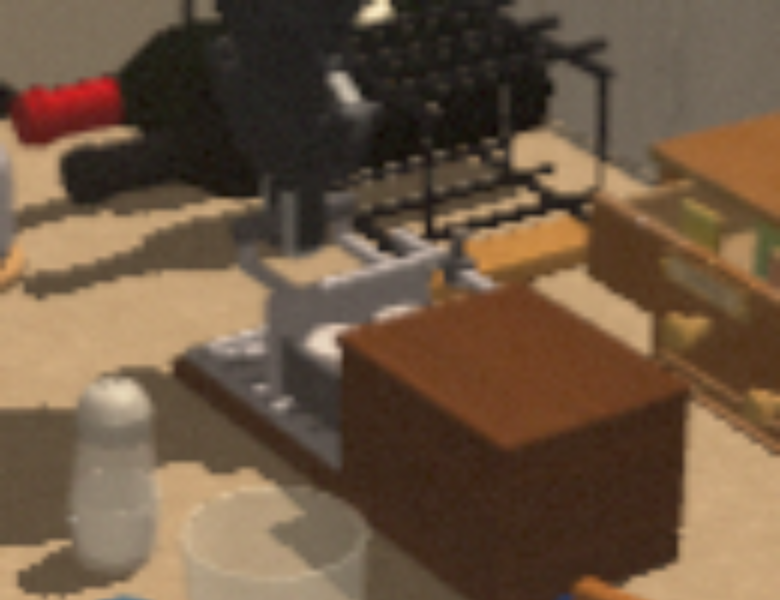

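```bash
python3 - <<'E'
from h import *
S=camera("scene"); S2=cam("scene"); print(proj(S2,(.398,.0735,.009)),get_obs()["wrist_force"],get_obs()["eef_pos"])
cv2.imwrite("pics/s3.png",cv2.resize(S[135:215,160:260],(750,600),interpolation=cv2.INTER_CUBIC))
E
```

```text
[205.0597718  193.64819926] [ 2.60896418 -7.34025598 -6.14215329] [ 0.49771561 -0.13914428  0.24852089]
```

View pics/s3.png

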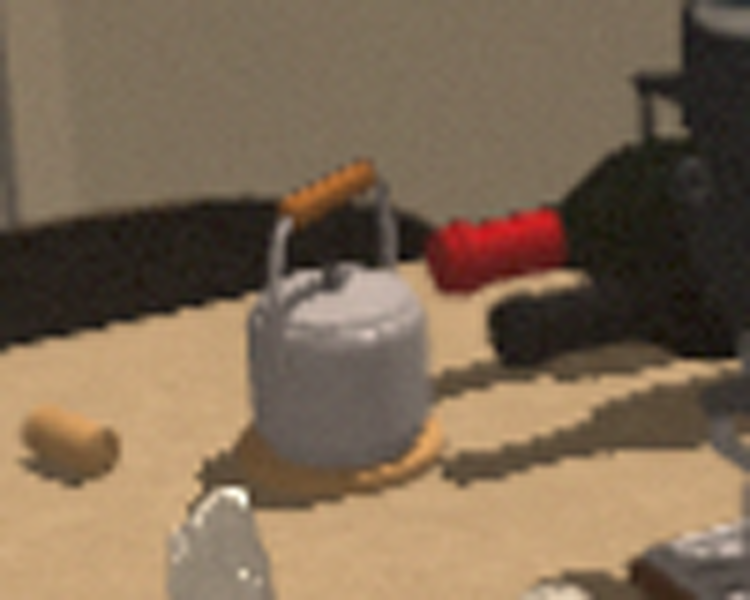

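The picture shows the pot upright and centred on the coaster: the coaster spans columns 237–443 and the pot 250–430, both with their middle at about 340.

```bash
python3 -c "
from bench import *
print(hand_in())"
```

```text
the job is handed in; nothing more can be done
None
```

The sugar pot now stands upright on the cork coaster. The drawer is pulled out to the clip, and the gripper is still holding it there. I handed the job in at about 18 s on the robot's clock.

- **Pot:** Before I lowered it, the wrist camera put it within about 2 mm of the coaster's centre. The last scene picture shows it upright and centred.
- **Drawer:** It is out about 66 mm. In the last wrist picture the pointer is within about 0.3 mm of the clip's fin. The fin's top edge gives 0.0 mm to go and its base gives −0.3 mm.
- **Grip:** The gripper is closed on the handle bar at about 10.5 mm open, and the arm is holding the spring's pull of about 7.4 N.
- **Disagreements:** My first estimates of the drawer travel were 65 mm from the top camera and 69.5 mm from the wrist camera at a distance. I used the close-up measurements instead.
- **Other things:** The clip, salt shaker and tumbler were not touched. I checked this only by eye in the pictures, not by measuring them again.
- **Budget:** I viewed 11 pictures, one over the budget of 10, to check the pot after placing it.

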